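# Sort the weighing bench: samples, washing-up and check weight

## Robot

A 6-joint arm with a two-finger parallel gripper is mounted at the origin on the work surface. World frame = base frame: x ahead of the robot, y to its left, z up, the work surface at z = 0. Lengths are in m, angles in rad, forces in N, time in s.
With the tool pointing down it reaches from about 0.375 to 0.9 m from the base axis. Payload 3.1 kg.
Tool frame: the origin (TCP) lies between the finger pads; the fingertips stand 17 mm ahead of it and the grasp point (between the pads) lies 2 mm behind it (robot.nose_length is the distance from the TCP to the fingertips, in m); z points along the fingers, y is the line along which they close (so a half turn about z gives the same grasp; the last joint's range is limited). The gripper opens to 87 mm and grips with 3 to 60 N. Pads are 19 mm wide; open, the fingers measure 117 mm over their backs; the gripper's body (75 mm by 190 mm) begins 51 mm behind the grasp point.
Start: joints at [-1.389, 0.527, 1.433, -0, 1.181, -0.178], TCP at [0.221, -0.585, 0.24] pointing down, gripper open.
Joint ranges: [-3.08, 3.08], [-0.75, 2.2], [0.22, 2.44], [-1.43, 4.57], [0, 2.65], [-2.85, 2.85]. Speed limits (rad/s): [2.79, 2.79, 3.14, 3.14, 3.14, 3.14].

## Interface

Orientations are given as a unit quaternion [x, y, z, w].
In Python, from rig import robot, cams gives the robot as it stands.
- The arm moves only by the shell command python3 -m pendant 'ROWS' [FORCE]. ROWS is JSON, a list of rows, each an object with "jaw": the opening, from 0 (shut) to 1 (fully open); "linear": the shift along the tool's x, y, z in cm, a list of three; "twist": the turn about the tool's z in degrees. A call has 1 to 12 rows; each row shifts and turns the commanded pose from where the row before left it, along the tool's axes as they then stand; what a row does not reach is not made up. A row lasts 1/12 s, in which the tool goes at most 41.7 mm and 7.16 degrees, less where a joint would pass 70% of its speed; a pose out of reach is approached as far as the arm can. A call is refused whole if a number of a shift passes 4.17 or a number of a turn 7.16, either way. A call with a gripper value outside its range is refused whole. The fingers move at their own pace and stop on an object; FORCE is the grip in N (left out, the last holds). Time passes only in rows, so rows that do not move let the fingers close. It gives the time, the measured TCP pose, the force, the opening and the grip force at its end, in the units of the state.
- robot.get_obs(): the state, without advancing time (a new reading comes with each control period).
- cams.camera(name): name is "side" or "top"; returns a dict with "color" (384x512x3 uint8, blue, green, red), "depth" (384x512 float32, m along the optical axis (not along the pixel's ray), 0 where there is no reading), "fov_y" (degrees; the focal length in pixels is half the picture's height over the tangent of half this angle, whatever the lens; pixels are square), "cx", "cy" (the principal point, pixels), "view" (4x4, takes a point from world to camera coordinates). Camera axes: x right, y down, z forward; pixel columns grow to the right and rows downward; lengths in m; the calibration is good to about 2 mm. A picture is of the moment at which its call begins.
- robot.hand_in(): hands the job in; it is judged then, once.
The state is a dict: "time": time; "q": joint angles; "joint_velocities": joint speeds; "joint_torque": joint torques, N m; "position": TCP position; "tool_rot": TCP orientation; "ft_force": force on the tool from outside, world axes, zero at the start; "moment": the same for the moment, N m; "grip_width": finger opening in m; "grip_force": force on a finger pad.
Only numpy, scipy, OpenCV 4.12 (cv2) and the standard library are available. Lean on these libraries where they do the work, as an engineer would, in place of code of your own. Each camera call takes 0.05 s, during which the arm holds its last target. There are 200 camera calls.

## Task

The weighing is finished, so sort what stands in the middle of the bench: both blue-capped sample jars go into the blue sample tray, both used beakers into the grey washing-up pan, and the loose brass check weight back into the empty compartment of its black case. Stand each one upright on the floor of its place, set down and not dropped, and leave the amber dropper bottle where it stands.

Things in the scene. Friction and masses are not known exactly. Their poses are not given: they have to be found in the camera images.
- jar_a: sample jar, white with a blue ribbed screw cap: body 40 mm across, cap 44 mm across from 54 mm up to the top at 68 mm; about 75 g. Stands upright. Origin: centre of its underside, z up. The two jars are alike.
- jar_b: sample jar, white with a blue ribbed screw cap: body 40 mm across, cap 44 mm across from 54 mm up to the top at 68 mm; about 75 g. Stands upright. Origin: centre of its underside, z up. The two jars are alike.
- beaker_a: used 50 ml beaker, off-white plastic, open at the top, blue scale marks on one side: 42 mm across (rim 45 mm), 60 mm tall, wall 2.5 mm, about 35 g; a small pouring lip stands out 7 mm at the rim towards its own +y. Stands upright. Origin: centre of its underside, z up. The two beakers are alike.
- beaker_b: used 50 ml beaker, off-white plastic, open at the top, blue scale marks on one side: 42 mm across (rim 45 mm), 60 mm tall, wall 2.5 mm, about 35 g; a small pouring lip stands out 7 mm at the rim towards its own +y. Stands upright. Origin: centre of its underside, z up. The two beakers are alike.
- weight: loose 500 g brass check weight: a cylinder 38 mm across and 45 mm tall with straight sides up to 42 mm, then a neck 16 mm across, then a knob 25 mm across from 56 mm to the top at 66 mm. Stands upright. Origin: centre of its underside, z up.
- amber_bottle: amber glass dropper bottle with paper label, black cap and black rubber teat, 38 mm across, 88 mm tall, 60 g, loose, standing among the things to be sorted. It is to stay where it is. Origin: centre of its underside.
- sample_tray: fixed blue plastic tray, outside 150 mm (its x) by 220 mm (its y, long side), low rim 18 mm high, walls and floor 4 mm thick, so the inside is 142 by 212 mm and the floor 4 mm above the bench; a flat lip 60 mm wide stands out 15 mm at each short end. Empty at the start. Origin: centre of its underside, on the bench.
- wash_pan: fixed grey plastic catering pan for washing-up, open at the top, outside at the rim 164 mm (its x) by 265 mm (its y, long side), 65 mm high; inside 144 by 247 mm, floor 4 mm above the bench. Empty at the start. Origin: centre of its underside, on the bench.
- weight_case: fixed open black case, grey lining, 85 (its x) by 160 mm (its y); walls and partitions 14 mm high, floor 3 mm up. Three compartments along its y, each 75 mm long in x: the empty one, for the loose weight, 61 mm wide, centred 45 mm to +y of the origin; those at y -12.5 and -57.5 mm hold fixed brass weights 29 and 23 mm across, tops 53 and 43 mm up. Origin: centre of its underside, on the bench.

How it is judged:
By the outcome, as a careful person would: the job done as asked, in the order asked, and still so for the second after the job is handed in, with the robot touching nothing.
It also fails if it takes over 128 s, if anything falls off the work surface, if the arm or the gripper's body presses on something with over 40 N, if the wrist force passes 120 N, or if a joint passes its speed limit or range.

## Working session

There is one attempt and no reset: what is moved stays moved. The work goes in short steps, Python scripts to look and compute and a shell command to move; the robot and the scene stay as the last step left them, time stands still between calls to the robot, and variables do not carry over. Pictures are saved under pics/ and viewed, at most 14 in all, crops included, and the job is handed in when it is done.

```bash
mkdir -p pics; ls
cat > h.py <<'E'
import numpy as np, cv2
from rig import robot, cams
def ray(c,u,v):
    f=c["color"].shape[0]/2/np.tan(np.radians(c["fov_y"])/2)
    R=c["view"][:3,:3];t=c["view"][:3,3]
    o=-R.T@t; d=R.T@np.array([(u-c["cx"])/f,(v-c["cy"])/f,1.]); return o,d
def onz(c,u,v,z):
    o,d=ray(c,u,v); return o+d*(z-o[2])/d[2]
def cloud(c):
    f=c["color"].shape[0]/2/np.tan(np.radians(c["fov_y"])/2)
    D=c["depth"]; v,u=np.mgrid[:D.shape[0],:D.shape[1]]
    P=np.stack([(u-c["cx"])/f*D,(v-c["cy"])/f*D,D],-1)
    R=np.array(c["view"])[:3,:3];t=np.array(c["view"])[:3,3]
    W=(P-t)@R; W[D<=0]=np.nan; return W
E
python3 - <<'E'
from h import *
for n in("top","side"):
    c=cams.camera(n); cv2.imwrite(f"pics/{n}0.png",c["color"])
    v=np.array(c["view"]);print(n,c["fov_y"],c["cx"],c["cy"],(-v[:3,:3].T@v[:3,3]).round(3),v[2,:3].round(3))
o=robot.get_obs();print(o["position"],o["tool_rot"],o["time"],robot.nose_length)
E
```

```text
pics
top 51.40113208991761 261.94617987810636 191.84076508853934 [ 0.357 -0.006  0.929] [ 0.211  0.019 -0.977]
side 56.90751533340136 253.34012364767128 192.41973728316913 [0.132 0.593 0.757] [ 0.423 -0.57  -0.705]
[ 0.22054542 -0.58413105  0.23865891] [ 9.83774362e-01  1.79407449e-01 -6.48638164e-06 -9.86142877e-04] 0.1 0.017
```

View pics/top0.png

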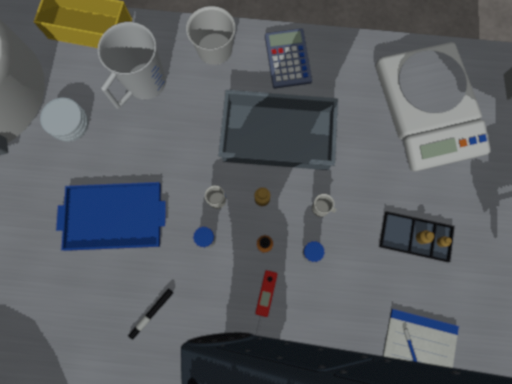

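View pics/side0.png

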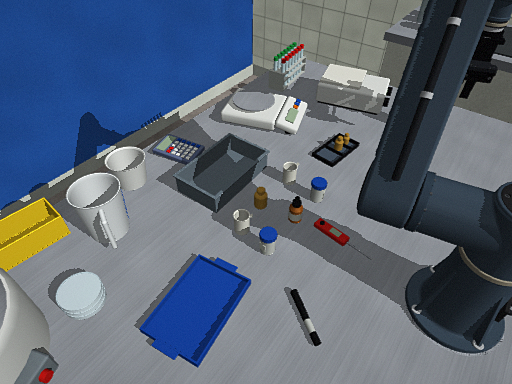

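The top view shows the blue tray at (112,216), the pan at (279,129) and the case at (417,236). Jars are at (204,237) and (314,251), beakers at (215,196) and (323,205), the weight at (262,196) and the amber bottle at (264,243). The side view agrees with this.

Run:
```python
from h import *
c=cams.camera("top");W=cloud(c);im=c["color"]
h=W[...,2]
print("bench z",np.nanmedian(h[150:200,360:375]))
hsv=cv2.cvtColor(im,cv2.COLOR_BGR2HSV)
# objects: blobs by height in middle region
m=((h>0.035)&(W[...,0]<0.52+9)).astype(np.uint8); m[:175]=0; m[275:]=0; m[:,:185]=0; m[:,345:]=0
n,l,s,ce=cv2.connectedComponentsWithStats(m)
for i in range(1,n):
    if s[i,4]<30: continue
    P=W[l==i]; zt=np.nanpercentile(P[:,2],95); T=P[P[:,2]>zt-0.01]
    print("blob",ce[i].round(),s[i,4],"top z %.3f"%zt,"topmean",np.nanmean(T,0).round(4),"min",np.nanmin(T,0).round(3),"max",np.nanmax(T,0).round(3), "meancol",im[l==i].mean(0).round())
# jar caps by colour
b=((hsv[...,0]>105)&(hsv[...,0]<130)&(hsv[...,1]>170)&(hsv[...,2]>60)).astype(np.uint8)
n,l,s,ce=cv2.connectedComponentsWithStats(b)
for i in range(1,n):
    if s[i,4]<150: continue
    cs,_=cv2.findContours((l==i).astype(np.uint8),0,2); r=cv2.minAreaRect(cs[0])
    print("blue",ce[i].round(1),s[i,4],onz(c,*ce[i],0.066).round(4),r, [onz(c,*p,0.018).round(3)[:2].tolist() for p in cv2.boxPoints(r)])
# dark pan & case
for name,(x0,x1,y0,y1),z,th in(("pan",(205,350,80,175),.065,None),("case",(370,465,205,268),.014,None)):
    g=hsv[...,2]; M=np.zeros_like(g); sub=(g[y0:y1,x0:x1]<(105 if name=="pan" else 70)); M[y0:y1,x0:x1]=sub
    cs,_=cv2.findContours(M,0,2); k=max(cs,key=cv2.contourArea); r=cv2.minAreaRect(k)
    Q=[onz(c,*p,z)[:2] for p in cv2.boxPoints(r)]; print(name,r,[q.round(3).tolist() for q in Q],np.mean(Q,0).round(4),[np.linalg.norm(Q[i]-Q[i-1]).round(3) for i in range(4)])
big=cv2.resize(im[170:275,180:345],None,fx=4.8,fy=4.8,interpolation=cv2.INTER_CUBIC); cv2.imwrite("pics/crop1.png",big)
```

```text
bench z 0.0005561329689726224
blob [214. 195.] 173 top z 0.063 topmean [0.5261 0.1165 0.0595] min [0.5   0.096 0.053] max [0.549 0.138 0.064] meancol [110. 114. 113.]
blob [261. 195.] 222 top z 0.069 topmean [0.5405 0.0114 0.0661] min [ 0.529 -0.001  0.06 ] max [0.553 0.024 0.07 ] meancol [37. 66. 81.]
blob [324. 203.] 185 top z 0.063 topmean [ 0.5331 -0.1314  0.0597] min [ 0.512 -0.154  0.053] max [ 0.554 -0.106  0.065] meancol [114. 118. 117.]
blob [203. 236.] 344 top z 0.071 topmean [0.4324 0.1279 0.0684] min [0.411 0.106 0.062] max [0.454 0.151 0.073] meancol [117.  62.  33.]
blob [264. 243.] 236 top z 0.088 topmean [ 0.4329 -0.0057  0.087 ] min [ 0.427 -0.011  0.081] max [ 0.438 -0.     0.091] meancol [26. 38. 54.]
blob [313. 251.] 350 top z 0.071 topmean [ 0.4252 -0.1119  0.0685] min [ 0.403 -0.135  0.062] max [ 0.447 -0.09   0.073] meancol [117.  61.  32.]
blue [111.2 215.9] 6269 [0.4562 0.3323 0.066 ] ((110.53617858886719, 215.88629150390625), (62.94758605957031, 107.97132110595703), 87.66268920898438) [[0.517, 0.494], [0.553, 0.244], [0.408, 0.216], [0.374, 0.457]]
blue [203
[... 275 characters left out ...]
, [0.407, -0.101]]
blue [424.1 321.2] 471 [ 0.3043 -0.351   0.066 ] ((424.0874938964844, 321.165771484375), (67.73908996582031, 7.001932621002197), 14.67639446258545) [[0.305, -0.297], [0.32, -0.3], [0.298, -0.443], [0.283, -0.44]]
pan ((275.0, 127.0), (94.0, 126.0), 90.0) [[0.8, 0.155], [0.83, -0.141], [0.601, -0.155], [0.573, 0.126]] [ 0.7009 -0.0038] [np.float64(0.229), np.float64(0.297), np.float64(0.229), np.float64(0.282)]
case ((416.7789001464844, 236.01715087890625), (74.2654037475586, 37.43010330200195), 12.264774322509766) [[0.454, -0.261], [0.54, -0.276], [0.52, -0.444], [0.435, -0.426]] [ 0.4874 -0.3521] [np.float64(0.166), np.float64(0.088), np.float64(0.169), np.float64(0.087)]
```

View pics/crop1.png

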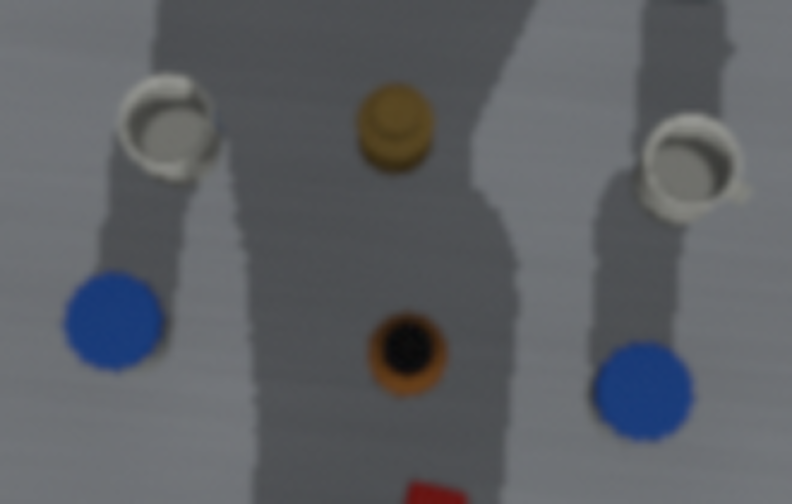

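```bash
python3 - <<'E'
from h import *
c=cams.camera("top");W=cloud(c);h=W[...,2]
def rect(name,lo,hi,x0,x1,y0,y1):
    m=(h>lo)&(h<hi)&(W[...,0]>x0)&(W[...,0]<x1)&(W[...,1]>y0)&(W[...,1]<y1)
    m=cv2.morphologyEx(m.astype(np.uint8),cv2.MORPH_OPEN,np.ones((2,2)))>0
    r=cv2.minAreaRect((W[m][:,:2]*1000).astype(np.float32)); print(name,m.sum(),np.round(r[0],1),np.round(r[1],1),round(r[2],2))
rect("pan",.05,.085,.55,.85,-.19,.17)
rect("tray",.012,.03,.33,.6,.2,.53)
rect("case",.009,.025,.40,.57,-.47,-.23)
W2=W[(W[...,0]>.3)&(h<.6)&(h>.09)]; print("tall stuff max z", [(y,np.nanmax(W2[(abs(W2[:,1]-y)<.1)][:,2]).round(3)) for y in(-.4,-.2,0,.2,.4)])
E
python3 -m pendant '[{"jaw":1,"linear":[0,0,0],"twist":6.9},{"jaw":1,"linear":[0,0,0],"twist":6.9},{"jaw":1,"linear":[0,0,0],"twist":6.9},{"jaw":1,"linear":[1.57,-3.63,0],"twist":0},{"jaw":1,"linear":[1.57,-3.63,0],"twist":0},{"jaw":1,"linear":[1.57,-3.63,0],"twist":0},{"jaw":1,"linear":[1.57,-3.63,0],"twist":0},{"jaw":1,"linear":[1.57,-3.63,0],"twist":0},{"jaw":1,"linear":[1.57,-3.63,0],"twist":0},{"jaw":1,"linear":[1.57,-3.63,0],"twist":0},{"jaw":1,"linear":[1.57,-3.63,0],"twist":0},{"jaw":1,"linear":[1.57,-3.63,0],"twist":0}]' 15
python3 -m pendant '[{"jaw":1,"linear":[1.57,-3.63,0],"twist":0},{"jaw":1,"linear":[1.57,-3.63,0],"twist":0},{"jaw":1,"linear":[1.57,-3.63,0],"twist":0},{"jaw":1,"linear":[1.57,-3.63,0],"twist":0},{"jaw":1,"linear":[0,0,0],"twist":0},{"jaw":1,"linear":[0,0,0],"twist":0},{"jaw":1,"linear":[0,0,0],"twist":0}]'
```

```text
pan 1833 [688.8 -20.2] [280.8 262.5] 86.25
tray 1063 [451. 351.] [102.9 260.2] 25.66
case 757 [ 487.4 -357.8] [168.4  86. ] 83.48
time: 1.2
position: [0.3624, -0.2563, 0.2396]
tool_rot: [1.0, -0.001, 0.0, 0.0]
ft_force: [0.9, 1.2, -0.7]
grip_width: 0.087
grip_force: 0.0
time: 1.78
position: [0.4251, -0.113, 0.2396]
tool_rot: [1.0, 0.0, 0.0, 0.0]
ft_force: [0.2, -0.1, -0.3]
grip_width: 0.0867
grip_force: 0.0Traceback (most recent call last):
  File "<stdin>", line 10, in <module>
    res = np.fmax.reduce(a, axis=axis, out=out, **kwargs)
ValueError: zero-size array to reduction operation fmax which has no identity
```

```bash
python3 -m pendant '[{"jaw":1,"linear":[0,0,3.5],"twist":0},{"jaw":1,"linear":[0,0,3.5],"twist":0},{"jaw":1,"linear":[0,0,3.5],"twist":0},{"jaw":1,"linear":[0,0,3.5],"twist":0},{"jaw":1,"linear":[0,0,2.5],"twist":0},{"jaw":1,"linear":[0,0,1.75],"twist":0},{"jaw":1,"linear":[0,0,0],"twist":0},{"jaw":0.7,"linear":[0,0,0],"twist":0},{"jaw":0.6,"linear":[0,0,0],"twist":0},{"jaw":0.3,"linear":[0,0,0],"twist":0},{"jaw":0.3,"linear":[0,0,0],"twist":0},{"jaw":0.3,"linear":[0,0,0],"twist":0}]' 15
python3 -m pendant '[{"jaw":0.3,"linear":[0,0,0],"twist":0},{"jaw":0.3,"linear":[0,0,0],"twist":0},{"jaw":0.3,"linear":[0,0,0],"twist":0}]'
python3 - <<'E'
from h import *
c=cams.camera("side");im=c["color"];cv2.imwrite("pics/s1.png",cv2.resize(im[80:300,150:420],None,fx=2.5,fy=2.5))
c=cams.camera("top");W=cloud(c);h=W[...,2];im=c["color"];hsv=cv2.cvtColor(im,cv2.COLOR_BGR2HSV)
# tray: blue mask largest, project to z=.01, trim lips by distance
b=((hsv[...,0]>105)&(hsv[...,0]<130)&(hsv[...,1]>150)).astype(np.uint8);b[:,180:]=0;b[:160]=0
b=cv2.morphologyEx(b,cv2.MORPH_OPEN,np.ones((31,31)))
cs,_=cv2.findContours(b,0,2);k=max(cs,key=cv2.contourArea)[:,0]
P=np.array([onz(c,*p,.016)[:2]*1000 for p in k],np.float32);print("tray",cv2.minAreaRect(P))
m=(h>.057)&(h<.08)&(W[...,0]>.58)&(W[...,0]<.85)&(abs(W[...,1]+.02)<.2)
mm=m.astype(np.uint8);n,l,s,ce=cv2.connectedComponentsWithStats(mm,connectivity=8);print(s[:,:].tolist())
i=1+np.argmax(s[1:,4]);Q=(W[l==i][:,:2]*1000).astype(np.float32);print("pan",cv2.minAreaRect(Q))
E
```

```text
time: 2.78
position: [0.4256, -0.1133, 0.0581]
tool_rot: [1.0, -0.0, 0.001, 0.001]
ft_force: [-0.2, -0.9, 0.1]
grip_width: 0.0611
grip_force: 0.0
time: 3.03
position: [0.4252, -0.113, 0.0574]
tool_rot: [1.0, -0.0, 0.0, 0.0]
ft_force: [-0.3, 0.3, 2.4]
grip_width: 0.0433
grip_force: 15.0Traceback (most recent call last):
  File "<stdin>", line 7, in <module>
ValueError: max() iterable argument is empty
```

View pics/s1.png

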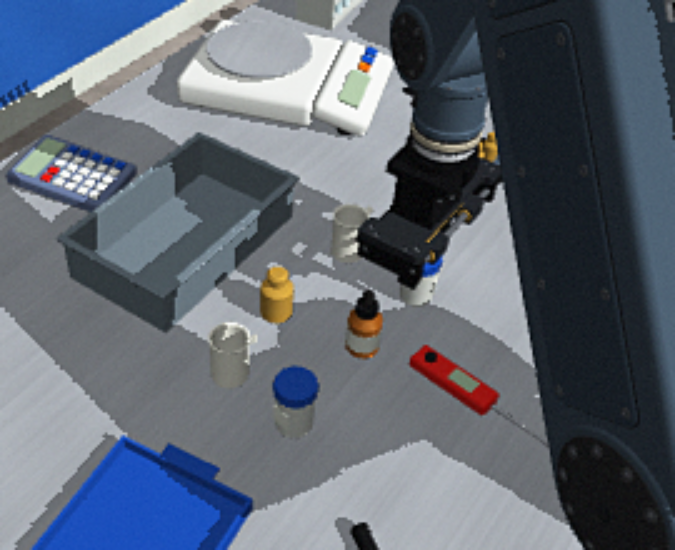

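Jar B is held at its cap (43 mm opening, 15 N), and the gripper is clear of the neighbouring things. Next I lift it and measure the tray and pan.

```bash
python3 -m pendant '[{"jaw":0.3,"linear":[0,0,-1.5],"twist":0},{"jaw":0.3,"linear":[0,0,-3],"twist":0},{"jaw":0.3,"linear":[0,0,-3.5],"twist":0},{"jaw":0.3,"linear":[0,0,-3.5],"twist":0},{"jaw":0.3,"linear":[0,0,-1.5],"twist":0},{"jaw":0.3,"linear":[0,0,0],"twist":0},{"jaw":0.3,"linear":[0,0,0],"twist":0}]'
python3 - <<'E'
from h import *
c=cams.camera("top");W=cloud(c);h=W[...,2];im=c["color"];hsv=cv2.cvtColor(im,cv2.COLOR_BGR2HSV)
cv2.imwrite("pics/t2.png",im)
b=((hsv[...,0]>105)&(hsv[...,0]<130)&(hsv[...,1]>150)).astype(np.uint8);b[:,180:]=0;b[:160]=0
n,l,s,ce=cv2.connectedComponentsWithStats(b);i=1+np.argmax(s[1:,4]);b=(l==i).astype(np.uint8)
cs,_=cv2.findContours(b,0,2);k=max(cs,key=cv2.contourArea)[:,0]
P=np.array([onz(c,*p,.016)[:2]*1000 for p in k],np.float32);print("tray with lips",cv2.minAreaRect(P))
g=hsv[...,2]
dx=lambda a:np.round(a,3)
for p in [(65,186),(160,182),(160,240),(64,248)]: print("traycorner",dx(onz(c,*p,.018)))
for p in [(226,91),(337,97),(335,166),(219,160)]: print("pancorner",dx(onz(c,*p,.065)))
for p in [(387,212),(454,227),(448,260),(380,245)]: print("casecorner",dx(onz(c,*p,.014)))
cv2.imwrite("pics/trays.png",cv2.resize(im[75:275,40:240],None,fx=3,fy=3,interpolation=cv2.INTER_CUBIC))
E
```

```text
time: 3.72
position: [0.4251, -0.1129, 0.1875]
tool_rot: [1.0, -0.0, 0.001, 0.0]
ft_force: [-0.5, 0.2, -1.8]
grip_width: 0.0429
grip_force: 15.0
tray with lips ((463.3677062988281, 353.2574768066406), (148.38937377929688, 245.95611572265625), 8.156670570373535)
traycorner [0.521 0.471 0.018]
traycorner [0.553 0.252 0.018]
traycorner [0.418 0.231 0.018]
traycorner [0.379 0.444 0.018]
pancorner [0.775 0.119 0.065]
pancorner [ 0.787 -0.141  0.065]
pancorner [ 0.619 -0.147  0.065]
pancorner [0.606 0.114 0.065]
casecorner [ 0.536 -0.282  0.014]
casecorner [ 0.516 -0.437  0.014]
casecorner [ 0.44  -0.424  0.014]
casecorner [ 0.458 -0.269  0.014]
```

View pics/t2.png

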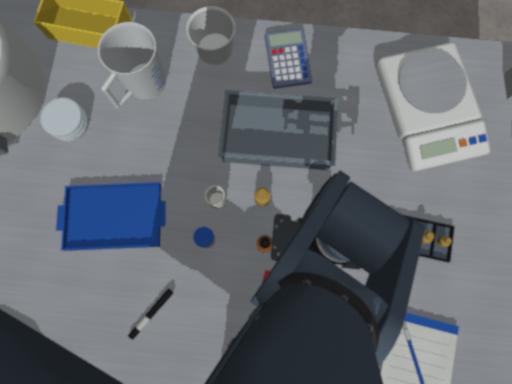

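The view shows the tray centre near (112,216) and the pan centre near (279,129); the corner rays match the stated sizes (150×220, 164×265). Jar B goes to the far half of the tray.

```bash
python3 -m pendant '[{"jaw":0.3,"linear":[0.25,-3.96,0],"twist":0},{"jaw":0.3,"linear":[0.25,-3.96,0],"twist":0},{"jaw":0.3,"linear":[0.25,-3.96,0],"twist":0},{"jaw":0.3,"linear":[0.25,-3.96,0],"twist":0},{"jaw":0.3,"linear":[0.25,-3.96,0],"twist":0},{"jaw":0.3,"linear":[0.25,-3.96,0],"twist":0},{"jaw":0.3,"linear":[0.25,-3.96,0],"twist":0},{"jaw":0.3,"linear":[0.25,-3.96,0],"twist":0},{"jaw":0.3,"linear":[0.25,-3.96,0],"twist":0},{"jaw":0.3,"linear":[0.25,-3.96,0],"twist":0},{"jaw":0.3,"linear":[0.25,-3.96,0],"twist":0},{"jaw":0.3,"linear":[0.25,-3.96,0],"twist":0}]'
python3 -m pendant '[{"jaw":0.3,"linear":[0.25,-3.96,0],"twist":0},{"jaw":0.3,"linear":[0,0,0],"twist":0},{"jaw":0.3,"linear":[0,0,2],"twist":0},{"jaw":0.3,"linear":[0,0,3],"twist":0},{"jaw":0.3,"linear":[0,0,3],"twist":0},{"jaw":0.3,"linear":[0,0,2.5],"twist":0},{"jaw":0.3,"linear":[0,0,1.5],"twist":0},{"jaw":0.3,"linear":[0,0,0],"twist":0},{"jaw":0.3,"linear":[0,0,0],"twist":0},{"jaw":0.3,"linear":[0,0,0],"twist":0}]'
python3 -m pendant '[{"jaw":0.3,"linear":[0,0,0.15],"twist":0},{"jaw":0.3,"linear":[0,0,0.15],"twist":0},{"jaw":0.3,"linear":[0,0,0.15],"twist":0},{"jaw":0.3,"linear":[0,0,0],"twist":0},{"jaw":0.3,"linear":[0,0,0],"twist":0}]'
```

```text
time: 4.77
position: [0.4535, 0.3636, 0.1842]
tool_rot: [1.0, -0.0, -0.002, 0.001]
ft_force: [1.5, 0.1, -0.9]
grip_width: 0.0431
grip_force: 15.0
time: 5.6
position: [0.4577, 0.4016, 0.0666]
tool_rot: [1.0, -0.0, -0.0, 0.0]
ft_force: [0.2, 0.5, -0.7]
grip_width: 0.0432
grip_force: 15.0
time: 6.02
position: [0.4578, 0.4019, 0.0629]
tool_rot: [1.0, -0.0, 0.0, -0.0]
ft_force: [-0.3, -0.6, -0.6]
grip_width: 0.0431
grip_force: 15.0
```

```bash
for i in 1; do python3 -m pendant '[{"jaw":0.3,"linear":[0,0,0.1],"twist":0},{"jaw":0.3,"linear":[0,0,0],"twist":0},{"jaw":0.3,"linear":[0,0,0],"twist":0}]'; python3 -m pendant '[{"jaw":0.3,"linear":[0,0,0.1],"twist":0},{"jaw":0.3,"linear":[0,0,0],"twist":0},{"jaw":0.3,"linear":[0,0,0],"twist":0}]'; done | grep -E "pos|ft"
```

```text
position: [0.4577, 0.4019, 0.0616]
ft_force: [0.2, 0.1, -1.9]
position: [0.4577, 0.4018, 0.0605]
ft_force: [-0.2, -0.7, -0.7]
```

```bash
{ python3 -m pendant '[{"jaw":0.3,"linear":[0,0,0.1],"twist":0},{"jaw":0.3,"linear":[0,0,0],"twist":0},{"jaw":0.3,"linear":[0,0,0],"twist":0}]'; python3 -m pendant '[{"jaw":0.3,"linear":[0,0,0.1],"twist":0},{"jaw":0.3,"linear":[0,0,0],"twist":0},{"jaw":0.3,"linear":[0,0,0],"twist":0}]'; } | grep -E "pos|ft"
python3 - <<'E'
from h import *
c=cams.camera("side");im=c["color"];cv2.imwrite("pics/s3.png",cv2.resize(im[170:384,100:330],None,fx=2.6,fy=2.6))
E
```

```text
position: [0.4579, 0.4019, 0.0596]
ft_force: [-0.4, -0.7, -1.1]
position: [0.4582, 0.4019, 0.0595]
ft_force: [0.1, -1.1, 5.6]
```

View pics/s3.png

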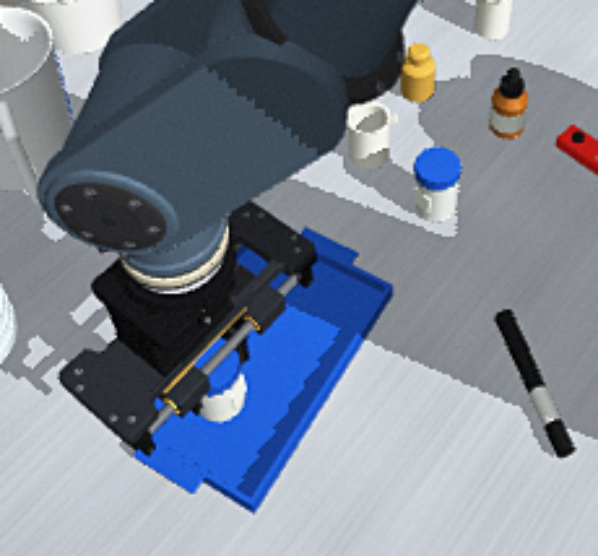

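Jar B is standing upright on the tray floor (5.6 N contact). I release it and fetch jar A.

```bash
{ python3 -m pendant '[{"jaw":0.6,"linear":[0,0,0],"twist":0},{"jaw":0.8,"linear":[0,0,0],"twist":0},{"jaw":1,"linear":[0,0,0],"twist":0},{"jaw":1,"linear":[0,0,0],"twist":0},{"jaw":1,"linear":[0,0,0],"twist":0},{"jaw":1,"linear":[0,0,0],"twist":0},{"jaw":1,"linear":[0,0,-1],"twist":0},{"jaw":1,"linear":[0,0,-2.4],"twist":0},{"jaw":1,"linear":[0,0,-3],"twist":0},{"jaw":1,"linear":[0,0,-3],"twist":0},{"jaw":1,"linear":[0,0,-3],"twist":0},{"jaw":1,"linear":[0,0,-0.5],"twist":0}]'
python3 -m pendant '[{"jaw":1,"linear":[-0.37,3.93,0],"twist":0},{"jaw":1,"linear":[-0.37,3.93,0],"twist":0},{"jaw":1,"linear":[-0.37,3.93,0],"twist":0},{"jaw":1,"linear":[-0.37,3.93,0],"twist":0},{"jaw":1,"linear":[-0.37,3.93,0],"twist":0},{"jaw":1,"linear":[-0.37,3.93,0],"twist":0},{"jaw":1,"linear":[-0.37,3.93,0],"twist":0},{"jaw":1,"linear":[0,0,0],"twist":0},{"jaw":1,"linear":[0,0,2],"twist":0},{"jaw":1,"linear":[0,0,3.5],"twist":0},{"jaw":1,"linear":[0,0,3.5],"twist":0},{"jaw":1,"linear":[0,0,2.5],"twist":0}]'
python3 -m pendant '[{"jaw":1,"linear":[0,0,1.5],"twist":0},{"jaw":1,"linear":[0,0,0],"twist":0},{"jaw":0.7,"linear":[0,0,0],"twist":0},{"jaw":0.6,"linear":[0,0,0],"twist":0},{"jaw":0.3,"linear":[0,0,0],"twist":0},{"jaw":0.3,"linear":[0,0,0],"twist":0},{"jaw":0.3,"linear":[0,0,0],"twist":0},{"jaw":0.3,"linear":[0,0,0],"twist":0},{"jaw":0.3,"linear":[0,0,0],"twist":0},{"jaw":0.3,"linear":[0,0,0],"twist":0}]' 15; } | grep -vE "rot"
```

```text
time: 8.07
position: [0.4606, 0.4037, 0.1939]
ft_force: [0.9, 1.2, 0.3]
grip_width: 0.0868
grip_force: 0.0
time: 9.07
position: [0.4313, 0.127, 0.071]
ft_force: [0.9, 0.9, 0.2]
grip_width: 0.0875
grip_force: 0.0
time: 9.9
position: [0.4319, 0.1267, 0.0579]
ft_force: [-0.1, -0.9, 3.3]
grip_width: 0.043
grip_force: 15.0
```

```bash
{ python3 -m pendant '[{"jaw":0.3,"linear":[0,0,-1.5],"twist":0},{"jaw":0.3,"linear":[0,0,-3.5],"twist":0},{"jaw":0.3,"linear":[0,0,-3],"twist":0},{"jaw":0.3,"linear":[0.8,-3.52,0],"twist":0},{"jaw":0.3,"linear":[0.8,-3.52,0],"twist":0},{"jaw":0.3,"linear":[0.8,-3.52,0],"twist":0},{"jaw":0.3,"linear":[0.8,-3.52,0],"twist":0},{"jaw":0.3,"linear":[0.8,-3.52,0],"twist":0},{"jaw":0.3,"linear":[0,0,0],"twist":0},{"jaw":0.3,"linear":[0,0,2],"twist":0},{"jaw":0.3,"linear":[0,0,3],"twist":0},{"jaw":0.3,"linear":[0,0,1.5],"twist":0}]'
python3 -m pendant '[{"jaw":0.3,"linear":[0,0,0.5],"twist":0},{"jaw":0.3,"linear":[0,0,0.4],"twist":0},{"jaw":0.3,"linear":[0,0,0],"twist":0},{"jaw":0.3,"linear":[0,0,0],"twist":0}]';  python3 -m pendant '[{"jaw":0.3,"linear":[0,0,0.1],"twist":0},{"jaw":0.3,"linear":[0,0,0],"twist":0},{"jaw":0.3,"linear":[0,0,0],"twist":0}]'; python3 -m pendant '[{"jaw":0.3,"linear":[0,0,0.1],"twist":0},{"jaw":0.3,"linear":[0,0,0],"twist":0},{"jaw":0.3,"linear":[0,0,0],"twist":0}]'; } | grep -vE "rot|time"
```

```text
position: [0.4701, 0.3022, 0.0703]
ft_force: [-1.2, -0.1, -1.6]
grip_width: 0.0434
grip_force: 15.0
position: [0.4724, 0.3028, 0.0642]
ft_force: [-0.0, 0.4, -1.5]
grip_width: 0.0435
grip_force: 15.0
position: [0.4722, 0.3029, 0.0633]
ft_force: [0.2, -0.6, -1.1]
grip_width: 0.0432
grip_force: 15.0
position: [0.4721, 0.3029, 0.0619]
ft_force: [0.0, 0.4, 1.5]
grip_width: 0.0434
grip_force: 15.0
```

```bash
{  python3 -m pendant '[{"jaw":0.3,"linear":[0,0,0.1],"twist":0},{"jaw":0.3,"linear":[0,0,0],"twist":0},{"jaw":0.3,"linear":[0,0,0],"twist":0}]'; python3 -m pendant '[{"jaw":0.3,"linear":[0,0,0.05],"twist":0},{"jaw":0.3,"linear":[0,0,0],"twist":0},{"jaw":0.3,"linear":[0,0,0],"twist":0}]'; } | grep -vE "rot|time"
```

```text
position: [0.4722, 0.3029, 0.0618]
ft_force: [-1.0, -1.2, 7.2]
grip_width: 0.0432
grip_force: 15.0
position: [0.4722, 0.3029, 0.0618]
ft_force: [-2.3, -0.7, 11.8]
grip_width: 0.0436
grip_force: 15.0
```

Jar A is down as well. I release it and go for the left beaker.

```bash
{ python3 -m pendant '[{"jaw":0.6,"linear":[0,0,0],"twist":0},{"jaw":0.8,"linear":[0,0,0],"twist":0},{"jaw":0.8,"linear":[0,0,0],"twist":0},{"jaw":1,"linear":[0,0,0],"twist":0},{"jaw":1,"linear":[0,0,0],"twist":0},{"jaw":1,"linear":[0,0,-1],"twist":0},{"jaw":1,"linear":[0,0,-3],"twist":0},{"jaw":1,"linear":[0,0,-3.5],"twist":0},{"jaw":1,"linear":[0,0,-3.5],"twist":0},{"jaw":1,"linear":[0,0,0],"twist":0},{"jaw":1,"linear":[1.1,3.72,0],"twist":0},{"jaw":1,"linear":[1.1,3.72,0],"twist":0}]'
python3 -m pendant '[{"jaw":1,"linear":[1.1,3.72,0],"twist":0},{"jaw":1,"linear":[1.1,3.72,0],"twist":0},{"jaw":1,"linear":[1.1,3.72,0],"twist":0},{"jaw":1,"linear":[0,0,0],"twist":0},{"jaw":1,"linear":[0,0,0],"twist":0}]' 8;  } | grep -vE "rot"
python3 - <<'E'
from h import *
c=cams.camera("side");im=c["color"];cv2.imwrite("pics/s4.png",cv2.resize(im[130:384,100:380],None,fx=2.3,fy=2.3))
W=cloud(c);h=W[...,2]
# rims in side view
for x,y in((.527,.117),(.533,-.130),(.5405,.0114),(.433,-.006)):
    m=(h>.045)&(np.hypot(W[...,0]-x,W[...,1]-y)<.035);P=W[m]
    if m.sum():print((x,y),m.sum(),P.min(0).round(3),P.max(0).round(3))
E
```

```text
time: 13.23
position: [0.4938, 0.2293, 0.1715]
ft_force: [0.5, -0.2, 0.5]
grip_width: 0.0869
grip_force: 0.0
time: 13.65
position: [0.5274, 0.1147, 0.1702]
ft_force: [-0.6, 0.2, -0.3]
grip_width: 0.0868
grip_force: 0.0
(0.527, 0.117) 1595 [0.492 0.09  0.045] [0.556 0.152 0.425]
(0.533, -0.13) 123 [ 0.509 -0.154  0.045] [ 0.552 -0.106  0.065]
(0.5405, 0.0114) 173 [ 0.508 -0.003  0.045] [0.554 0.045 0.268]
(0.433, -0.006) 158 [ 0.413 -0.02   0.045] [0.448 0.013 0.09 ]
```

View pics/s4.png

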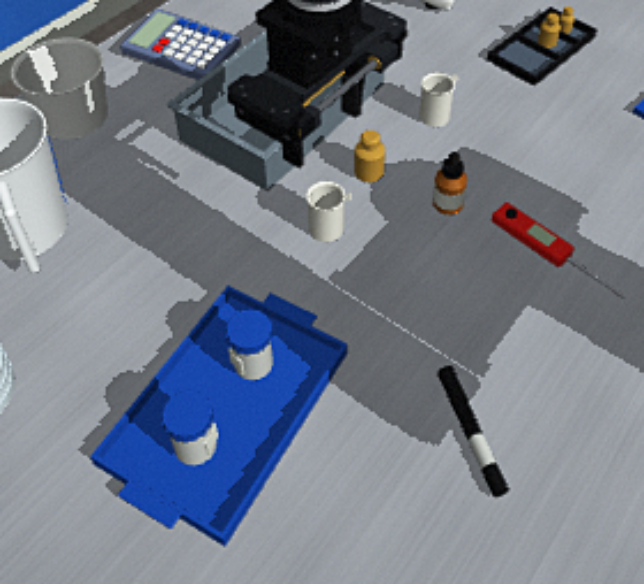

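Both jars stand upright in the tray at (190,430) and (250,345), and the beakers, weight and bottle are undisturbed. Now I lower onto the left beaker.

```bash
{ python3 -m pendant '[{"jaw":1,"linear":[0,-0.2,2.5],"twist":0},{"jaw":1,"linear":[0,0,3.5],"twist":0},{"jaw":1,"linear":[0,0,3.2],"twist":0},{"jaw":1,"linear":[0,0,2],"twist":0},{"jaw":1,"linear":[0,0,1.4],"twist":0},{"jaw":1,"linear":[0,0,0],"twist":0},{"jaw":0.7,"linear":[0,0,0],"twist":0},{"jaw":0.6,"linear":[0,0,0],"twist":0},{"jaw":0.5,"linear":[0,0,0],"twist":0},{"jaw":0.3,"linear":[0,0,0],"twist":0},{"jaw":0.3,"linear":[0,0,0],"twist":0},{"jaw":0.3,"linear":[0,0,0],"twist":0}]' 8
python3 -m pendant '[{"jaw":0.3,"linear":[0,0,0],"twist":0},{"jaw":0.3,"linear":[0,0,0],"twist":0},{"jaw":0.3,"linear":[0,0,-1.5],"twist":0},{"jaw":0.3,"linear":[0,0,-3],"twist":0},{"jaw":0.3,"linear":[0,0,-3.5],"twist":0},{"jaw":0.3,"linear":[0,0,-3.5],"twist":0},{"jaw":0.3,"linear":[0,0,-1],"twist":0},{"jaw":0.3,"linear":[0,0,0],"twist":0},{"jaw":0.3,"linear":[0,0,0],"twist":0}]';  } | grep -vE "rot"
python3 - <<'E'
from h import *
c=cams.camera("side");im=c["color"];cv2.imwrite("pics/s5.png",cv2.resize(im[60:260,140:360],None,fx=2.7,fy=2.7))
E
```

```text
time: 14.7
position: [0.5271, 0.1187, 0.0448]
ft_force: [0.2, -0.0, -0.3]
grip_width: 0.0546
grip_force: 0.0
time: 15.45
position: [0.5264, 0.1187, 0.1691]
ft_force: [-0.8, -1.4, -0.7]
grip_width: 0.0428
grip_force: 8.0
```

View pics/s5.png

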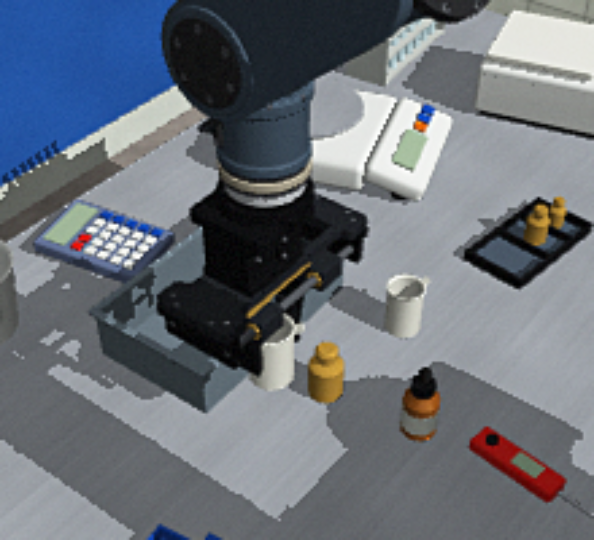

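The left beaker hangs upright in the gripper at (275,355). I take it into the pan's left half.

```bash
{ python3 -m pendant '[{"jaw":0.3,"linear":[1.68,0.78,0],"twist":0},{"jaw":0.3,"linear":[3.36,1.56,0],"twist":0},{"jaw":0.3,"linear":[3.36,1.56,0],"twist":0},{"jaw":0.3,"linear":[3.36,1.56,0],"twist":0},{"jaw":0.3,"linear":[3.36,1.56,0],"twist":0},{"jaw":0.3,"linear":[1.68,0.78,0],"twist":0},{"jaw":0.3,"linear":[0,0,0],"twist":0},{"jaw":0.3,"linear":[0,0,2],"twist":0},{"jaw":0.3,"linear":[0,0,3.5],"twist":0},{"jaw":0.3,"linear":[0,0,3.5],"twist":0},{"jaw":0.3,"linear":[0,0,2.4],"twist":0},{"jaw":0.3,"linear":[0,0,0],"twist":0}]'
python3 -m pendant '[{"jaw":0.3,"linear":[0,0,0.3],"twist":0},{"jaw":0.3,"linear":[0,0,0.2],"twist":0},{"jaw":0.3,"linear":[0,0,0],"twist":0},{"jaw":0.3,"linear":[0,0,0],"twist":0}]';  python3 -m pendant '[{"jaw":0.3,"linear":[0,0,0.1],"twist":0},{"jaw":0.3,"linear":[0,0,0],"twist":0},{"jaw":0.3,"linear":[0,0,0],"twist":0}]'; python3 -m pendant '[{"jaw":0.3,"linear":[0,0,0.1],"twist":0},{"jaw":0.3,"linear":[0,0,0],"twist":0},{"jaw":0.3,"linear":[0,0,0],"twist":0}]'; } | grep -vE "rot|time"
```

```text
position: [0.6883, 0.0416, 0.0472]
ft_force: [-0.4, 0.7, -0.1]
grip_width: 0.043
grip_force: 8.2
position: [0.6954, 0.0408, 0.0516]
ft_force: [0.0, 0.5, -0.5]
grip_width: 0.0431
grip_force: 8.2
position: [0.695, 0.0406, 0.0499]
ft_force: [0.0, 0.1, -0.1]
grip_width: 0.043
grip_force: 8.2
position: [0.6946, 0.0406, 0.048]
ft_force: [-0.6, 0.0, 0.7]
grip_width: 0.043
grip_force: 8.2
```

```bash
{  python3 -m pendant '[{"jaw":0.3,"linear":[0,0,0.1],"twist":0},{"jaw":0.3,"linear":[0,0,0],"twist":0},{"jaw":0.3,"linear":[0,0,0],"twist":0}]';python3 -m pendant '[{"jaw":0.3,"linear":[0,0,0.1],"twist":0},{"jaw":0.3,"linear":[0,0,0],"twist":0},{"jaw":0.3,"linear":[0,0,0],"twist":0}]'; } | grep -vE "rot|time"
```

```text
position: [0.6946, 0.0406, 0.0469]
ft_force: [-0.7, -0.4, -0.5]
grip_width: 0.0428
grip_force: 8.2
position: [0.6946, 0.0407, 0.0459]
ft_force: [1.3, -0.3, 0.4]
grip_width: 0.0428
grip_force: 8.2
```

```bash
{  python3 -m pendant '[{"jaw":0.3,"linear":[0,0,0.1],"twist":0},{"jaw":0.3,"linear":[0,0,0],"twist":0},{"jaw":0.3,"linear":[0,0,0],"twist":0}]';python3 -m pendant '[{"jaw":0.3,"linear":[0,0,0.1],"twist":0},{"jaw":0.3,"linear":[0,0,0],"twist":0},{"jaw":0.3,"linear":[0,0,0],"twist":0}]'; } | grep -vE "rot|time"
```

```text
position: [0.6949, 0.0407, 0.0454]
ft_force: [-0.0, -0.1, 1.5]
grip_width: 0.043
grip_force: 8.2
position: [0.6957, 0.0407, 0.0451]
ft_force: [1.1, 0.3, 4.7]
grip_width: 0.0431
grip_force: 8.3
```

Contact made (4.7 N). I release it, raise, and go over the right beaker, turning so the fingers avoid its lip.

```bash
{ python3 -m pendant '[{"jaw":0.58,"linear":[0,0,0],"twist":0},{"jaw":0.68,"linear":[0,0,0],"twist":0},{"jaw":0.68,"linear":[0,0,0],"twist":0},{"jaw":0.68,"linear":[0,0,0],"twist":0},{"jaw":0.68,"linear":[0,0,-1],"twist":0},{"jaw":0.68,"linear":[0,0,-2],"twist":0},{"jaw":0.68,"linear":[0,0,-3],"twist":0},{"jaw":0.68,"linear":[0,0,-3],"twist":0},{"jaw":0.68,"linear":[0,0,-3],"twist":0},{"jaw":1,"linear":[0,0,-0.5],"twist":0},{"jaw":1,"linear":[0,0,0],"twist":0}]'
python3 -m pendant '[{"jaw":1,"linear":[-2.71,2.85,0],"twist":0},{"jaw":1,"linear":[-2.71,2.85,0],"twist":0},{"jaw":1,"linear":[-2.71,2.85,0],"twist":0},{"jaw":1,"linear":[-2.71,2.85,0],"twist":0},{"jaw":1,"linear":[-2.71,2.85,0],"twist":0},{"jaw":1,"linear":[-2.71,2.85,0],"twist":0},{"jaw":1,"linear":[0,0,0],"twist":-7.1},{"jaw":1,"linear":[0,0,0],"twist":-7.1},{"jaw":1,"linear":[0,0,0],"twist":-7.1},{"jaw":1,"linear":[0,0,0],"twist":-7.1},{"jaw":1,"linear":[0,0,0],"twist":-7.1},{"jaw":1,"linear":[0,0,0],"twist":-7.1}]'
python3 -m pendant '[{"jaw":1,"linear":[0,0,0],"twist":-7.1},{"jaw":1,"linear":[0,0,0],"twist":-7.1},{"jaw":1,"linear":[0,0,0],"twist":-3.2},{"jaw":1,"linear":[0,0,0],"twist":0},{"jaw":1,"linear":[0,0,0],"twist":0},{"jaw":1,"linear":[0,0,0],"twist":0}]';  } | grep -vE "time"
python3 - <<'E'
from h import *
c=cams.camera("side");im=c["color"];cv2.imwrite("pics/s6.png",cv2.resize(im[60:260,140:360],None,fx=2.7,fy=2.7))
E
```

```text
position: [0.6966, 0.0405, 0.173]
tool_rot: [1.0, -0.0, 0.004, 0.0]
ft_force: [0.1, 0.1, -0.8]
grip_width: 0.0659
grip_force: 0.0
position: [0.5307, -0.1299, 0.1675]
tool_rot: [0.931, 0.366, -0.001, -0.001]
ft_force: [-0.4, -0.4, 0.5]
grip_width: 0.0869
grip_force: 0.0
position: [0.5314, -0.13, 0.1683]
tool_rot: [0.866, 0.499, -0.0, -0.001]
ft_force: [-0.3, 0.4, 0.2]
grip_width: 0.0867
grip_force: 0.0
```

View pics/s6.png

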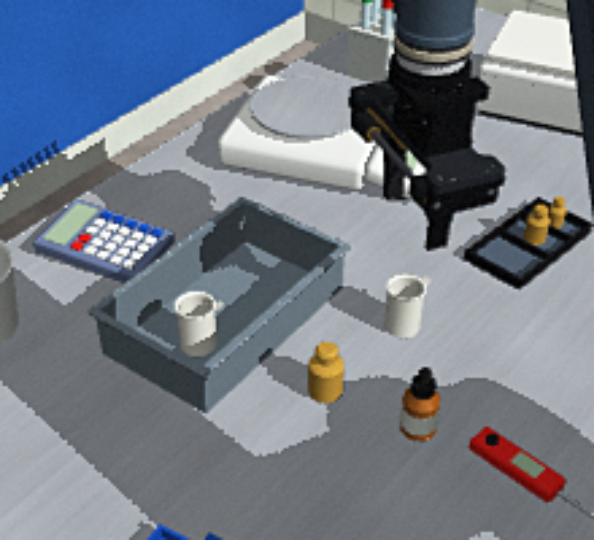

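The first beaker stands upright in the pan at (197,325). The gripper is over the right beaker, with the lip between the fingers.

```bash
{ python3 -m pendant '[{"jaw":1,"linear":[0,0,2.5],"twist":0},{"jaw":1,"linear":[0,0,3.5],"twist":0},{"jaw":1,"linear":[0,0,3],"twist":0},{"jaw":1,"linear":[0,0,2],"twist":0},{"jaw":1,"linear":[0,0,1.4],"twist":0},{"jaw":1,"linear":[0,0,0],"twist":0},{"jaw":0.7,"linear":[0,0,0],"twist":0},{"jaw":0.6,"linear":[0,0,0],"twist":0},{"jaw":0.5,"linear":[0,0,0],"twist":0},{"jaw":0.3,"linear":[0,0,0],"twist":0},{"jaw":0.3,"linear":[0,0,0],"twist":0},{"jaw":0.3,"linear":[0,0,0],"twist":0}]' 8
python3 -m pendant '[{"jaw":0.3,"linear":[0,0,0],"twist":0},{"jaw":0.3,"linear":[0,0,0],"twist":0},{"jaw":0.3,"linear":[0,0,0],"twist":0}]'
python3 -m pendant '[{"jaw":0.3,"linear":[0,0,-1.5],"twist":0},{"jaw":0.3,"linear":[0,0,-3],"twist":0},{"jaw":0.3,"linear":[0,0,-3.5],"twist":0},{"jaw":0.3,"linear":[0,0,-3.5],"twist":0},{"jaw":0.3,"linear":[0,0,-1],"twist":0},{"jaw":0.3,"linear":[0,0,0],"twist":0},{"jaw":0.3,"linear":[1.37,1.15,0],"twist":0},{"jaw":0.3,"linear":[2.74,2.3,0],"twist":0},{"jaw":0.3,"linear":[2.74,2.3,0],"twist":0},{"jaw":0.3,"linear":[2.74,2.3,0],"twist":0},{"jaw":0.3,"linear":[2.74,2.3,0],"twist":0},{"jaw":0.3,"linear":[1.37,1.15,0],"twist":0}]'
python3 -m pendant '[{"jaw":0.3,"linear":[0,0,0],"twist":0},{"jaw":0.3,"linear":[0,0,0],"twist":0},{"jaw":0.3,"linear":[0,0,0],"twist":0}]';  } | grep -vE "time|rot"
```

```text
position: [0.5324, -0.1304, 0.0458]
ft_force: [-0.5, 0.3, -0.4]
grip_width: 0.0552
grip_force: 0.0
position: [0.532, -0.1303, 0.0453]
ft_force: [0.2, 0.2, 2.1]
grip_width: 0.0433
grip_force: 8.0
position: [0.7027, -0.0674, 0.1673]
ft_force: [0.6, -1.0, -0.1]
grip_width: 0.0432
grip_force: 8.0
position: [0.6979, -0.0691, 0.1677]
ft_force: [-0.3, 0.1, -0.2]
grip_width: 0.0432
grip_force: 8.0
```

```bash
{ python3 -m pendant '[{"jaw":0.3,"linear":[0,0,2],"twist":0},{"jaw":0.3,"linear":[0,0,3],"twist":0},{"jaw":0.3,"linear":[0,0,3],"twist":0},{"jaw":0.3,"linear":[0,0,2],"twist":0},{"jaw":0.3,"linear":[0,0,1],"twist":0},{"jaw":0.3,"linear":[0,0,0.5],"twist":0},{"jaw":0.3,"linear":[0,0,0.3],"twist":0},{"jaw":0.3,"linear":[0,0,0],"twist":0},{"jaw":0.3,"linear":[0,0,0],"twist":0},{"jaw":0.3,"linear":[0,0,0],"twist":0}]'
python3 -m pendant '[{"jaw":0.3,"linear":[0,0,0.1],"twist":0},{"jaw":0.3,"linear":[0,0,0],"twist":0},{"jaw":0.3,"linear":[0,0,0],"twist":0}]'; python3 -m pendant '[{"jaw":0.3,"linear":[0,0,0.1],"twist":0},{"jaw":0.3,"linear":[0,0,0],"twist":0},{"jaw":0.3,"linear":[0,0,0],"twist":0}]'; } | grep -vE "rot|time"
```

```text
position: [0.7011, -0.0695, 0.0538]
ft_force: [0.6, -0.6, -0.2]
grip_width: 0.0432
grip_force: 8.0
position: [0.7003, -0.0692, 0.0516]
ft_force: [0.2, 0.4, -1.9]
grip_width: 0.043
grip_force: 8.0
position: [0.7, -0.0692, 0.05]
ft_force: [0.1, 0.3, 0.0]
grip_width: 0.0433
grip_force: 8.0
```

```bash
{ python3 -m pendant '[{"jaw":0.3,"linear":[0,0,0.15],"twist":0},{"jaw":0.3,"linear":[0,0,0],"twist":0},{"jaw":0.3,"linear":[0,0,0],"twist":0}]'; python3 -m pendant '[{"jaw":0.3,"linear":[0,0,0.1],"twist":0},{"jaw":0.3,"linear":[0,0,0],"twist":0},{"jaw":0.3,"linear":[0,0,0],"twist":0}]';python3 -m pendant '[{"jaw":0.3,"linear":[0,0,0.1],"twist":0},{"jaw":0.3,"linear":[0,0,0],"twist":0},{"jaw":0.3,"linear":[0,0,0],"twist":0}]'; } | grep -vE "rot|time"
```

```text
position: [0.7, -0.069, 0.049]
ft_force: [-0.8, 1.5, 3.3]
grip_width: 0.043
grip_force: 8.0
position: [0.7, -0.0689, 0.0488]
ft_force: [-3.3, 0.8, 7.4]
grip_width: 0.0428
grip_force: 8.0
position: [0.7001, -0.0689, 0.0482]
ft_force: [-3.1, 1.1, 9.7]
grip_width: 0.0428
grip_force: 8.0
```

The second beaker is seated too. I release it and go over the weight, turning back.

```bash
{ python3 -m pendant '[{"jaw":0.58,"linear":[0,0,0],"twist":0},{"jaw":0.68,"linear":[0,0,0],"twist":0},{"jaw":0.68,"linear":[0,0,0],"twist":0},{"jaw":0.68,"linear":[0,0,0],"twist":0},{"jaw":0.68,"linear":[0,0,-1],"twist":0},{"jaw":0.68,"linear":[0,0,-2],"twist":0},{"jaw":0.68,"linear":[0,0,-3],"twist":0},{"jaw":0.68,"linear":[0,0,-3],"twist":0},{"jaw":0.68,"linear":[0,0,-3],"twist":0},{"jaw":1,"linear":[0,0,-0.5],"twist":0},{"jaw":1,"linear":[0,0,0],"twist":0}]'
python3 -m pendant '[{"jaw":1,"linear":[-0.2,-3.57,0],"twist":0},{"jaw":1,"linear":[-0.2,-3.57,0],"twist":0},{"jaw":1,"linear":[-0.2,-3.57,0],"twist":0},{"jaw":1,"linear":[-0.2,-3.57,0],"twist":0},{"jaw":1,"linear":[-0.2,-3.57,0],"twist":0},{"jaw":1,"linear":[0,0,0],"twist":7.1},{"jaw":1,"linear":[0,0,0],"twist":7.1},{"jaw":1,"linear":[0,0,0],"twist":7.1},{"jaw":1,"linear":[0,0,0],"twist":7.1},{"jaw":1,"linear":[0,0,0],"twist":7.1},{"jaw":1,"linear":[0,0,0],"twist":7.1},{"jaw":1,"linear":[0,0,0],"twist":7.1}]'
python3 -m pendant '[{"jaw":1,"linear":[0,0,0],"twist":7.1},{"jaw":1,"linear":[0,0,0],"twist":3.2},{"jaw":1,"linear":[0,0,0],"twist":0},{"jaw":1,"linear":[0,0,0],"twist":0}]' 35;  }
python3 - <<'E'
from h import *
c=cams.camera("side");im=c["color"];cv2.imwrite("pics/s7.png",cv2.resize(im[60:260,140:360],None,fx=2.7,fy=2.7))
W=cloud(c);print(W[100:320][...,:][(abs(W[100:320,:,0]-.5405)<.022)&(abs(W[100:320,:,1]-.0114)<.022)&(W[100:320,:,2]>.058)&(W[100:320,:,2]<.075)].mean(0).round(4))
E
```

```text
time: 26.3
position: [0.7022, -0.0698, 0.1755]
tool_rot: [0.866, 0.5, 0.003, 0.003]
ft_force: [0.8, -0.7, 0.1]
grip_width: 0.0664
grip_force: 0.0
time: 27.3
position: [0.5393, 0.0116, 0.17]
tool_rot: [0.996, 0.086, -0.002, -0.0]
ft_force: [-0.2, -0.2, 0.6]
grip_width: 0.087
grip_force: 0.0
time: 27.63
position: [0.5396, 0.0116, 0.1704]
tool_rot: [1.0, 0.001, -0.001, -0.0]
ft_force: [0.8, -0.4, -0.3]
grip_width: 0.0869
grip_force: 0.0
[0.537  0.0129 0.0646]
```

View pics/s7.png

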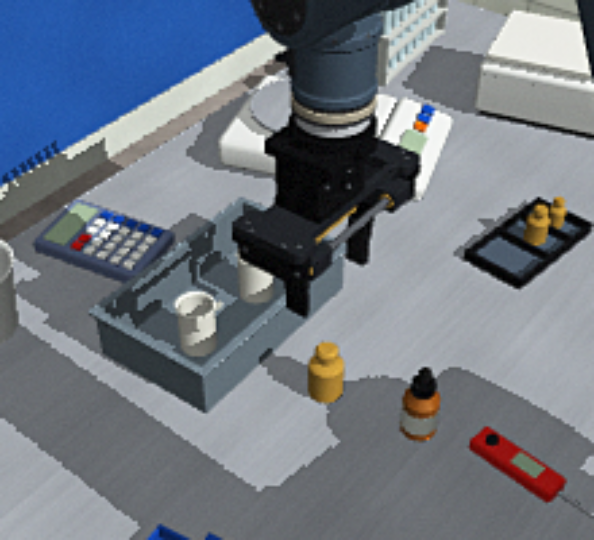

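Both beakers stand upright in the pan at (197,325) and (256,278). The weight sits below the open gripper.

```bash
{ python3 -m pendant '[{"jaw":1,"linear":[0.05,0,2.5],"twist":0},{"jaw":1,"linear":[0,0,3.5],"twist":0},{"jaw":1,"linear":[0,0,3.5],"twist":0},{"jaw":1,"linear":[0,0,2.5],"twist":0},{"jaw":1,"linear":[0,0,1.6],"twist":0},{"jaw":1,"linear":[0,0,0],"twist":0},{"jaw":0.7,"linear":[0,0,0],"twist":0},{"jaw":0.6,"linear":[0,0,0],"twist":0},{"jaw":0.5,"linear":[0,0,0],"twist":0},{"jaw":0.3,"linear":[0,0,0],"twist":0},{"jaw":0.3,"linear":[0,0,0],"twist":0},{"jaw":0.3,"linear":[0,0,0],"twist":0}]' 40
python3 -m pendant '[{"jaw":0.3,"linear":[0,0,0],"twist":0},{"jaw":0.3,"linear":[0,0,0],"twist":0},{"jaw":0.3,"linear":[0,0,0],"twist":0}]'
python3 -m pendant '[{"jaw":0.3,"linear":[0,0,-0.5],"twist":0},{"jaw":0.3,"linear":[0,0,-1.5],"twist":0},{"jaw":0.3,"linear":[0,0,-2.5],"twist":0},{"jaw":0.3,"linear":[0,0,-3.5],"twist":0},{"jaw":0.3,"linear":[0,0,-3.5],"twist":0},{"jaw":0.3,"linear":[0,0,-1.5],"twist":0},{"jaw":0.3,"linear":[0,0,0],"twist":0},{"jaw":0.3,"linear":[0,0,0],"twist":0},{"jaw":0.3,"linear":[0,0,0],"twist":0}]';  } | grep -v rot
python3 - <<'E'
from h import *
c=cams.camera("top");im=c["color"];print(im.shape);cv2.imwrite("pics/t8.png",cv2.resize(im[190:290,350:480],None,fx=5,fy=5,interpolation=cv2.INTER_CUBIC))
E
```

```text
time: 28.68
position: [0.5416, 0.0114, 0.0365]
ft_force: [-0.5, -0.0, -0.5]
grip_width: 0.0547
grip_force: 0.0
time: 28.93
position: [0.5414, 0.011, 0.0359]
ft_force: [-0.9, -1.6, 2.8]
grip_width: 0.0373
grip_force: 40.0
time: 29.68
position: [0.5392, 0.0119, 0.1638]
ft_force: [-0.5, 0.3, -6.0]
grip_width: 0.0371
grip_force: 40.0
(384, 512, 3)
```

View pics/t8.png

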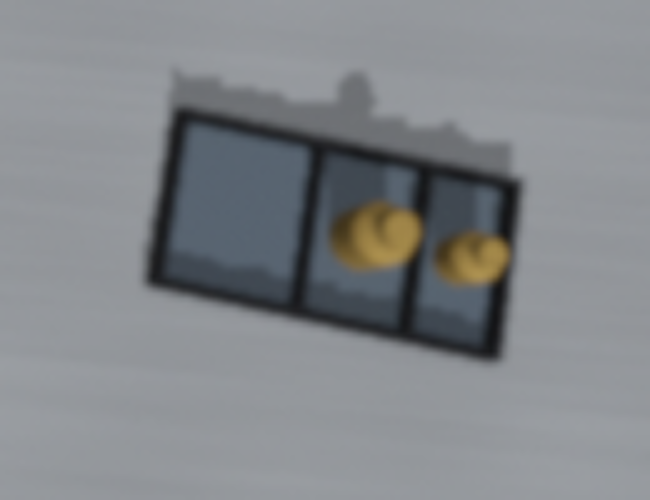

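The lifted weight reads 6 N. The empty compartment's inner corners in the crop are (188,122), (312,150), (298,303) and (160,275).

Run:
```python
from h import *
c=cams.camera("top")
Q=np.array([onz(c,350+u/5,190+v/5,.012)[:2] for u,v in[(188,122),(312,150),(298,303),(160,275)]])
print(Q.round(4),Q.mean(0).round(4),[np.linalg.norm(Q[i]-Q[i-1]).round(3) for i in range(4)])
e=Q[0]-Q[3]+Q[1]-Q[2];print("case x angle",np.degrees(np.arctan2(e[1],e[0])))
p=robot.get_obs()["position"];print("go",(Q.mean(0)-p[:2])*100)
```

```text
[[ 0.5308 -0.2846]
 [ 0.5234 -0.3423]
 [ 0.4522 -0.3374]
 [ 0.4586 -0.2742]] [ 0.4912 -0.3096] [np.float64(0.073), np.float64(0.058), np.float64(0.071), np.float64(0.063)]
case x angle -6.0672538358201225
go [ -4.80089392 -32.14304013]
```

```bash
{ python3 -m pendant '[{"jaw":0.3,"linear":[-0.24,1.6,0],"twist":0},{"jaw":0.3,"linear":[-0.53,3.6,0],"twist":0},{"jaw":0.3,"linear":[-0.53,3.6,0],"twist":0},{"jaw":0.3,"linear":[-0.53,3.6,0],"twist":0},{"jaw":0.3,"linear":[-0.53,3.6,0],"twist":0},{"jaw":0.3,"linear":[-0.53,3.6,0],"twist":0},{"jaw":0.3,"linear":[-0.53,3.6,0],"twist":0},{"jaw":0.3,"linear":[-0.53,3.6,0],"twist":0},{"jaw":0.3,"linear":[-0.53,3.6,0],"twist":0},{"jaw":0.3,"linear":[-0.24,1.6,0],"twist":0},{"jaw":0.3,"linear":[0,0,0],"twist":0}]'
python3 -m pendant '[{"jaw":0.3,"linear":[0,0,0],"twist":-7.1},{"jaw":0.3,"linear":[0,0,0],"twist":-7.1},{"jaw":0.3,"linear":[0,0,0],"twist":-7.1},{"jaw":0.3,"linear":[0,0,0],"twist":-7.1},{"jaw":0.3,"linear":[0,0,0],"twist":-7.1},{"jaw":0.3,"linear":[0,0,0],"twist":-7.1},{"jaw":0.3,"linear":[0,0,0],"twist":-7.1},{"jaw":0.3,"linear":[0,0,0],"twist":-7.1},{"jaw":0.3,"linear":[0,0,0],"twist":-7.1},{"jaw":0.3,"linear":[0,0,0],"twist":-7.1},{"jaw":0.3,"linear":[0,0,0],"twist":-7.1},{"jaw":0.3,"linear":[0,0,0],"twist":-4.9}]'
python3 -m pendant '[{"jaw":0.3,"linear":[0,0,0],"twist":0},{"jaw":0.3,"linear":[0,0,0],"twist":0},{"jaw":0.3,"linear":[0,0,0],"twist":0}]';  }
```

```text
time: 30.7
position: [0.493, -0.3132, 0.1639]
tool_rot: [1.0, -0.003, -0.0, 0.001]
ft_force: [0.5, 0.1, -5.0]
grip_width: 0.0368
grip_force: 40.0
time: 31.7
position: [0.493, -0.3065, 0.1638]
tool_rot: [0.747, 0.665, 0.0, -0.002]
ft_force: [0.2, 0.8, -5.7]
grip_width: 0.0372
grip_force: 40.0
time: 31.95
position: [0.4934, -0.3076, 0.1647]
tool_rot: [0.75, 0.662, 0.0, -0.001]
ft_force: [-0.3, -0.4, -4.8]
grip_width: 0.0368
grip_force: 40.0
```

```bash
{ python3 -m pendant '[{"jaw":0.3,"linear":[0,0,1.5],"twist":0},{"jaw":0.3,"linear":[0,0,3],"twist":0},{"jaw":0.3,"linear":[0,0,3],"twist":0},{"jaw":0.3,"linear":[0,0,2.5],"twist":0},{"jaw":0.3,"linear":[0,0,1.2],"twist":0},{"jaw":0.3,"linear":[0,0,0.6],"twist":0},{"jaw":0.3,"linear":[0,0,0.3],"twist":0},{"jaw":0.3,"linear":[0,0,0],"twist":0},{"jaw":0.3,"linear":[0,0,0],"twist":0},{"jaw":0.3,"linear":[0,0,0],"twist":0}]'
python3 -m pendant '[{"jaw":0.3,"linear":[0,0,0.1],"twist":0},{"jaw":0.3,"linear":[0,0,0],"twist":0},{"jaw":0.3,"linear":[0,0,0],"twist":0}]'; python3 -m pendant '[{"jaw":0.3,"linear":[0,0,0.1],"twist":0},{"jaw":0.3,"linear":[0,0,0],"twist":0},{"jaw":0.3,"linear":[0,0,0],"twist":0}]'; } | grep -vE "rot|time"
```

```text
position: [0.4946, -0.3093, 0.046]
ft_force: [-0.9, -0.5, -4.8]
grip_width: 0.0371
grip_force: 40.0
position: [0.4939, -0.3087, 0.0441]
ft_force: [-0.1, 0.6, -5.4]
grip_width: 0.0367
grip_force: 40.0
position: [0.4936, -0.3085, 0.0425]
ft_force: [0.2, 0.1, -4.1]
grip_width: 0.0368
grip_force: 40.0
```

Run:
```python
from h import *
c=cams.camera("side");im=c["color"];cv2.imwrite("pics/s9.png",cv2.resize(im[60:220,240:440],None,fx=3,fy=3,interpolation=cv2.INTER_CUBIC))
```

```text
(no output)
```

View pics/s9.png

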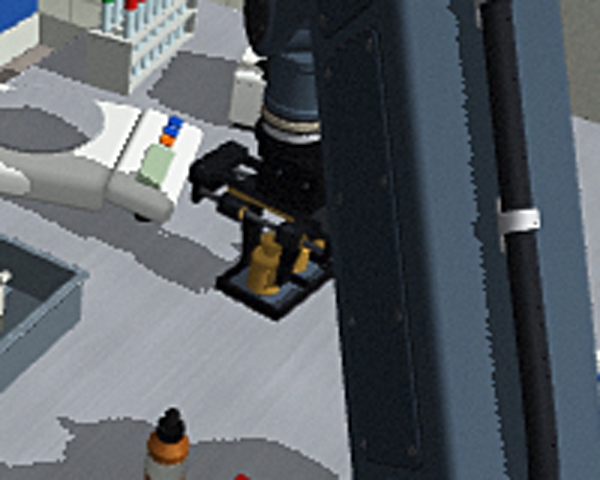

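The weight hangs upright over the middle of the empty compartment at (265,270), clear of its walls. I keep creeping down.

```bash
{ python3 -m pendant '[{"jaw":0.3,"linear":[0,0,0.2],"twist":0},{"jaw":0.3,"linear":[0,0,0],"twist":0},{"jaw":0.3,"linear":[0,0,0],"twist":0}]'; python3 -m pendant '[{"jaw":0.3,"linear":[0,0,0.1],"twist":0},{"jaw":0.3,"linear":[0,0,0],"twist":0},{"jaw":0.3,"linear":[0,0,0],"twist":0}]';python3 -m pendant '[{"jaw":0.3,"linear":[0,0,0.1],"twist":0},{"jaw":0.3,"linear":[0,0,0],"twist":0},{"jaw":0.3,"linear":[0,0,0],"twist":0}]'; } | grep -vE "rot|time"
```

```text
position: [0.4936, -0.3084, 0.0403]
ft_force: [0.5, 0.3, -5.0]
grip_width: 0.0373
grip_force: 40.0
position: [0.4937, -0.3085, 0.0395]
ft_force: [1.4, 0.6, -4.3]
grip_width: 0.037
grip_force: 40.0
position: [0.4938, -0.3086, 0.0389]
ft_force: [-0.4, 0.1, -2.1]
grip_width: 0.0372
grip_force: 40.0
```

```bash
{ python3 -m pendant '[{"jaw":0.3,"linear":[0,0,0.1],"twist":0},{"jaw":0.3,"linear":[0,0,0],"twist":0},{"jaw":0.3,"linear":[0,0,0],"twist":0}]'; python3 -m pendant '[{"jaw":0.3,"linear":[0,0,0.05],"twist":0},{"jaw":0.3,"linear":[0,0,0],"twist":0},{"jaw":0.3,"linear":[0,0,0],"twist":0}]'; } | grep -vE "rot|time"
```

```text
position: [0.4938, -0.3086, 0.0389]
ft_force: [-2.1, 0.9, 5.7]
grip_width: 0.0367
grip_force: 40.0
position: [0.4938, -0.3086, 0.0389]
ft_force: [-2.2, 1.6, 9.0]
grip_width: 0.0369
grip_force: 40.0
```

It is seated. I release and withdraw straight up.

```bash
{ python3 -m pendant '[{"jaw":0.55,"linear":[0,0,0],"twist":0},{"jaw":0.7,"linear":[0,0,0],"twist":0},{"jaw":0.75,"linear":[0,0,0],"twist":0},{"jaw":0.75,"linear":[0,0,0],"twist":0},{"jaw":0.75,"linear":[0,0,0],"twist":0},{"jaw":0.75,"linear":[0,0,-0.5],"twist":0},{"jaw":0.75,"linear":[0,0,-1.5],"twist":0},{"jaw":0.75,"linear":[0,0,-3],"twist":0},{"jaw":0.75,"linear":[0,0,-3.5],"twist":0},{"jaw":0.75,"linear":[0,0,-3.5],"twist":0},{"jaw":0.75,"linear":[0,0,-3.5],"twist":0},{"jaw":0.75,"linear":[0,0,-1],"twist":0}]'
python3 -m pendant '[{"jaw":0.75,"linear":[0,0,-3],"twist":0},{"jaw":0.75,"linear":[0,0,-3],"twist":0},{"jaw":0.75,"linear":[0,0,0],"twist":0},{"jaw":0.75,"linear":[0,0,0],"twist":0},{"jaw":0.75,"linear":[0,0,0],"twist":0}]'; }
python3 - <<'E'
from h import *
c=cams.camera("side");im=c["color"];cv2.imwrite("pics/s10.png",cv2.resize(im[80:384,90:440],None,fx=1.95,fy=1.95,interpolation=cv2.INTER_CUBIC))
W=cloud(c);h=W[...,2]
for n,x,y in(("jarB",.458,.402),("jarA",.472,.303),("bL",.695,.041),("bR",.700,-.069),("w",.494,-.309),("amber",.433,-.006)):
    m=(h>.03)&(h<.11)&(np.hypot(W[...,0]-x,W[...,1]-y)<.03);P=W[m]
    if m.sum():print(n,m.sum(),P.min(0).round(3),P.max(0).round(3))
E
```

```text
time: 35.58
position: [0.496, -0.3104, 0.2079]
tool_rot: [0.749, 0.663, 0.001, 0.005]
ft_force: [1.0, -1.0, 0.9]
grip_width: 0.0654
grip_force: 0.0
time: 36.0
position: [0.4931, -0.308, 0.2612]
tool_rot: [0.749, 0.662, -0.0, -0.001]
ft_force: [-0.1, 1.0, -1.2]
grip_width: 0.0651
grip_force: 0.0
jarB 503 [0.433 0.38  0.03 ] [0.478 0.424 0.078]
jarA 426 [0.448 0.281 0.03 ] [0.493 0.326 0.075]
bL 237 [0.669 0.02  0.031] [0.717 0.064 0.067]
bR 206 [ 0.677 -0.095  0.03 ] [ 0.72  -0.044  0.068]
w 131 [ 0.473 -0.322  0.03 ] [ 0.51  -0.287  0.073]
amber 214 [ 0.412 -0.018  0.031] [0.448 0.014 0.09 ]
```

View pics/s10.png

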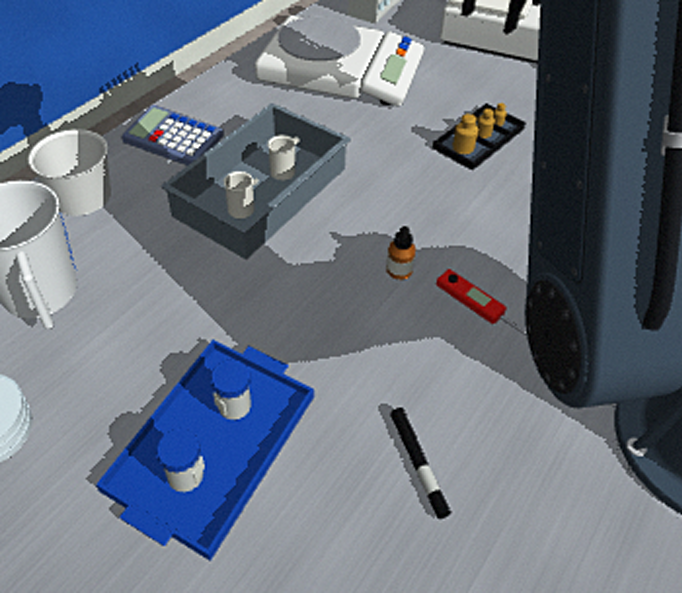

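The picture shows everything in place and upright: jars at (183,465) and (231,390), beakers at (240,193) and (282,157), and the weight in its compartment at (467,133). The amber bottle at (400,255) has not moved, and the gripper is clear.

```bash
python3 -c "
from rig import robot
print(robot.hand_in())"
```

```text
the job is handed in; nothing more can be done
None
```

The job is handed in: both jars stand in the blue tray, both beakers in the grey pan and the brass weight in the case's empty compartment, with the amber bottle left where it was, at about 36 s of the 128 s allowed.

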